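Press a bush home with the blue ratchet clamp and let it go

TASK

Squeeze the handles of the blue-handled bench clamp together until its ratchet catches and it stays shut by itself with your hand off, so that its jaw presses the brass bush home in the metal block. Then press the round thumb pad at the end of its long handle straight down to release the ratchet, and leave the clamp sprung fully open with the bush home. Leave the orange-handled clamp alone.

Things in the scene. Friction and masses are not known exactly. Their poses are not given: they have to be found in the camera images.
- blue_grip (a point): Fixed point midway between the blue clamp's two handle sleeves (44 long, 14 high; all in mm), 85 above the bench, free below. x: along the flat scissor tool to its pivot, 92 ahead; y: line along which the handles close, evenly from both sides; z up. Over both sleeves 54 open, 28 shut. Springs resist with 5 N each. Ratchet bridge 20-45 ahead, up to 22 higher; finger loop on the -y handle 24-56 behind.
- blue_pad (a point): Centre of the flat top of the round, polished blue thumb pad, 30 mm across, at the end of the longer (+y) handle; moves with it. Top 93 above the bench, free below. When latched, press straight down: the handle sinks against a soft spring (5 to 7 N), past 4 the teeth part, hard stop at 8. The handles then spring open, the pad sliding 20 sideways (+y) from under the finger.
- blue_handle (a joint): Angle of each handle of the blue clamp (rad): 0 sprung open (as at the start), about 0.12 held shut by the ratchet, 0.14 to 0.16 squeezed as far as it goes, which makes the ratchet catch.
- blue_bush (a joint): How far the brass bush (flange 24 mm across and 6 mm thick) of the blue clamp has been pressed into the aluminium block between the jaws (m): about 0 standing proud by 8 mm as at the start, 0.008 fully home; stiff, stays where it is pushed. Catching the ratchet puts it at 0.0065 or more.
- orange_handle (a joint): Angle of the handles of a second clamp of the same build with orange handles, its bush already home (rad): 0 open. To be left alone.

How it is judged:
By the outcome, as a careful person would: the job done as asked, in the order asked, and still so for the second after the job is handed in, with the robot touching nothing.
It also fails if it takes over 35 s, if anything falls off the work surface, if the arm or the gripper's body presses on something with over 40 N, if the wrist force passes 120 N, or if a joint passes its speed limit or range.

ROBOT

A 6-joint arm with a two-finger parallel gripper is mounted at the origin on the work surface. World frame = base frame: x ahead of the robot, y to its left, z up, the work surface at z = 0. Lengths are in m, angles in degrees, forces in N, time in s.
With the tool pointing down it reaches from about 0.25 to 0.725 m from the base axis. Payload 9.7 kg.
Tool frame: the origin (TCP) lies midway between the tips of the shut fingers; the grasp point (between the pads) lies bot.grasp_offset behind it (bot.grasp_offset is the distance from the TCP to the grasp point, in m); x points along the fingers, y is the direction in which the jaws open and shut, and the axes are right-handed (so a half turn about x gives the same grasp; the last joint's range is limited). The gripper opens to 85 mm and grips with 20 to 120 N. Pads are 22 mm wide; open, the fingers measure 114 mm over their backs; the gripper's body (76 mm by 85 mm) begins 54 mm behind the grasp point. The pads swing forward as they close: fully open they stand 13 mm farther back than shut.
Start: joints at [-64.515, 4.979, 10.078, 95.1, 0, 90], TCP at [0.237, -0.496, 0.231] pointing down, gripper open.
Joint ranges: [-179.16, 179.16], [-48.56, 103.87], [-65.8, 70.77], [-126.05, 130.52], [-82.76, 87.17], [-180, 180]. Speed limits (degrees/s): [127.2, 127.2, 147.25, 180, 180, 180].

INTERFACE

Orientations are given as [roll, pitch, yaw] about the fixed x, y, z axes, in that order (R = Rz(yaw) Ry(pitch) Rx(roll)).
In Python, from workcell import status, camera, bot gives the robot as it stands.
- The arm moves only by the shell command python3 -m jog 'ROWS' [OPENING] [FORCE]. ROWS is text: rows parted by semicolons, each of 4 numbers parted by spaces: the shift along the tool's x, y, z in mm, then the turn about the tool's x in degrees. A call has exactly 8 rows; each row is the pose to reach, as a shift and turn from the pose commanded when the call began, along the tool's axes at that moment; what a row does not reach only later rows make up. A row lasts 1/8 s, in which the tool goes at most 62.5 mm and 10.7 degrees, less where a joint would pass 70% of its speed; a pose out of reach is approached as far as the arm can. A call with a gripper value outside its range is refused whole. OPENING is the opening, from 0 (shut) to 1 (fully open), set as the call begins (- or left out, the last holds). The fingers move at their own pace and stop on an object; FORCE is the grip in N (left out, the last holds). Time passes only in rows, so rows that repeat a pose let the fingers close, or fill a call up. It gives the time, the measured TCP pose, the force and the opening at its end, in the units of the state.
- status.get_obs(): the state, without advancing time (a new reading comes with each control period).
- camera(name): name is "side" or "top"; returns a dict with "color" (480x640x3 uint8, red, green, blue), "vfov" (degrees; the focal length in pixels is half the picture's height over the tangent of half this angle, whatever the lens; pixels are square), "cx", "cy" (the principal point, pixels), "rvec" (rotation vector, rad) and "tvec" (3), from world to camera coordinates, as OpenCV has them. Camera axes: x right, y down, z forward; pixel columns grow to the right and rows downward; lengths in m; the calibration is good to about 2 mm. A picture is of the moment at which its call begins. There is no depth.
- bot.job_done(): hands the job in, once; it reports no verdict.
The state is a dict: "time": time; "q": joint angles; "qd": joint speeds; "joint_efforts": joint torques, N m; "ee_pos": TCP position; "tcp_rot": TCP orientation; "wrist_force": force on the tool from outside, world axes, zero at the start; "torque": the same for the moment, N m; "opening": finger opening in m.
Only numpy, scipy, OpenCV 4.12 (cv2) and the standard library are available. Lean on these libraries where they do the work, as an engineer would, in place of code of your own. Each camera call takes 0.05 s, during which the arm holds its last target. There are 200 camera calls.

## Working session

There is one attempt and no reset: what is moved stays moved. The work goes in short steps, Python scripts to look and compute and a shell command to move; the robot and the scene stay as the last step left them, time stands still between calls to the robot, and variables do not carry over. Pictures are saved under pics/ and viewed, about 8 in all and at most 12, crops included, and the job is handed in when it is done.

```bash
mkdir -p pics; ls
python3 - <<'E'
from workcell import status,camera,bot
import cv2
for n in("top","side"):
    c=camera(n);cv2.imwrite(f"pics/{n}0.png",c["color"][:,:,::-1]);print({k:v for k,v in c.items() if k!="color"})
print(status.get_obs(),bot.grasp_offset)
E
```

```text
pics
{'vfov': 43.34941287931629, 'cx': 322.34967876159925, 'cy': 249.55211018297254, 'rvec': array([ 2.09362184, -2.12292618,  0.23210624]), 'tvec': array([0.00389587, 0.5317675 , 1.0048519 ])}
{'vfov': 57.85536105186848, 'cx': 323.0421675575079, 'cy': 243.5883209194738, 'rvec': array([ 0.6084312 , -2.44937532,  1.41851015]), 'tvec': array([0.49310832, 0.18602385, 0.65514194])}
{'time': 0.1, 'q': array([-6.45140292e+01,  5.00962028e+00,  1.00388173e+01,  9.50994744e+01,
        2.51032127e-04,  8.99987790e+01]), 'qd': array([-0.04749841, -0.04476423,  0.14212377,  0.00736996,  0.07609803,
       -0.05629826]), 'joint_efforts': array([ 3.75894879e-04, -5.21560156e+01,  4.65652514e+01,  1.60795252e-02,
        6.96487996e-05, -4.28992973e-05]), 'ee_pos': array([ 0.23657284, -0.49629508,  0.23063634]), 'tcp_rot': array([-90.20588159,  89.92972217, 115.28131003]), 'wrist_force': array([-0.59365284,  0.9659467 ,  0.95042852]), 'torque': array([-0.00519479,  0.00803783, -0.02826826]), 'opening': 0.08505049325855424} 0.0187
```

View pics/top0.png

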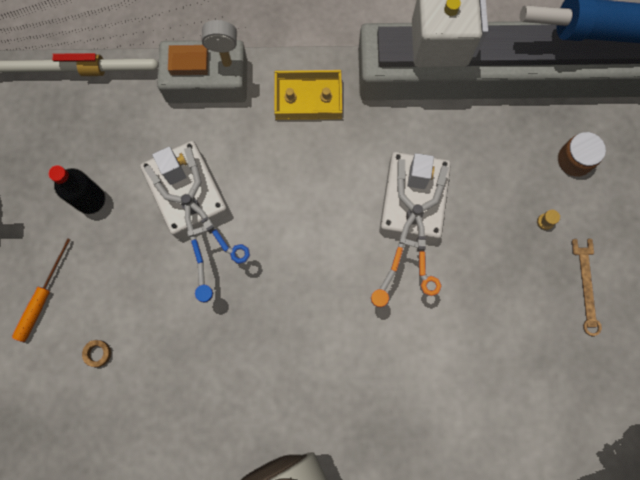

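View pics/side0.png

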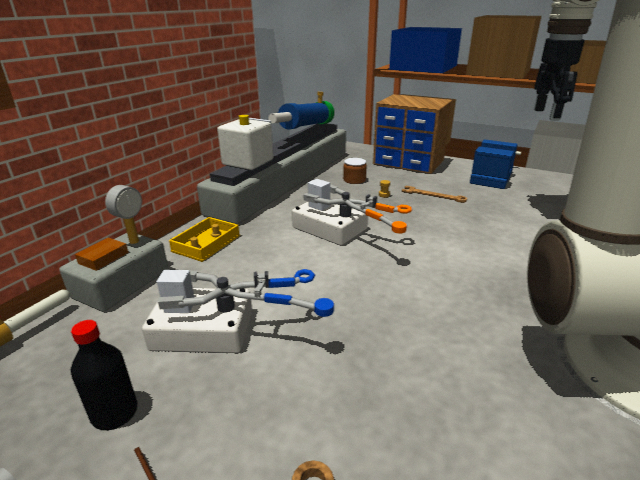

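Top view: the blue clamp has its pivot near (187,200), pad (204,293), loop (240,254), and sleeves near (197,252) and (219,240). The side view shows the pad at (324,307). Next I measure the blue parts.

```bash
cat > h.py <<'E'
import numpy as np, cv2
from workcell import status,camera,bot
def ray(c,uv):
    f=c["color"].shape[0]/2/np.tan(np.radians(c["vfov"]/2)); R=cv2.Rodrigues(c["rvec"])[0]
    d=R.T@np.array([(uv[0]-c["cx"])/f,(uv[1]-c["cy"])/f,1]); return -R.T@c["tvec"],d
def onz(c,uv,z):
    o,d=ray(c,uv); return o+d*(z-o[2])/d[2]
def tri(ca,a,cb,b):
    (o,d),(p,e)=ray(ca,a),ray(cb,b); s=np.linalg.lstsq(np.c_[d,-e],p-o,rcond=None)[0]
    return (o+d*s[0]+p+e*s[1])/2, np.linalg.norm(o+d*s[0]-p-e*s[1])
def blobs(c,box,lo=(105,120,50),hi=(130,255,255),amin=25):
    x0,y0,x1,y1=box; m=cv2.inRange(cv2.cvtColor(c["color"],cv2.COLOR_RGB2HSV),lo,hi)
    k=np.zeros_like(m);k[y0:y1,x0:x1]=m[y0:y1,x0:x1]
    n,l,s,ce=cv2.connectedComponentsWithStats(k)
    out=[]
    for i in range(1,n):
        if s[i,4]>=amin:
            cnt=cv2.findContours((l==i).astype(np.uint8),0,1)[0][0]
            out.append((s[i].tolist(),ce[i].round(1),cv2.minAreaRect(cnt)))
    return out
def save(n,c,box,k):
    x0,y0,x1,y1=box; cv2.imwrite(f"pics/{n}.png",cv2.resize(c["color"][y0:y1,x0:x1,::-1],None,fx=k,fy=k,interpolation=2))
E
python3 - <<'E'
from h import *
t=camera("top");s=camera("side")
for c,b in((t,(120,130,280,320)),(s,(130,240,360,360))):
    for o in blobs(c,b): print(o, onz(c,o[1],.085).round(4))
print(onz(t,(187,200),.09))
print(ray(t,(0,0))[0])
save("topc",t,(130,130,280,310),4.0 and 3.3)
E
```

```text
([212, 230, 16, 21, 118], array([219.8, 239.7]), ((219.57688903808594, 239.6153564453125), (23.297409057617188, 5.269651889801025), 56.3099365234375)) [0.5456 0.1727 0.085 ]
([192, 240, 10, 23, 112], array([196.6, 250.9]), ((196.59632873535156, 250.82110595703125), (22.796266555786133, 4.884914875030518), 73.3007583618164)) [0.5264 0.212  0.085 ]
([231, 245, 18, 18, 177], array([239.6, 253.7]), ((239.5, 253.5), (17.0, 17.0), 90.0)) [0.5205 0.1383 0.085 ]
([195, 285, 17, 17, 224], array([203.2, 293. ]), ((203.0, 293.0), (16.0, 16.0), 90.0)) [0.4535 0.1986 0.085 ]
([268, 269, 47, 19, 404], array([291.2, 279.1]), ((290.7808837890625, 278.550537109375), (13.56652545928955, 47.29545211791992), 77.00537872314453)) [0.5338 0.1569 0.085 ]
([264, 293, 28, 12, 248], array([277.1, 298.2]), ((277.2987976074219, 298.31097412109375), (26.945295333862305, 9.386680603027344), 6.34019136428833)) [0.5258 0.211  0.085 ]
([314, 298, 20, 19, 304], array([323.6, 306.8]), ((323.5, 307.0), (18.0, 19.0), 90.0)) [0.4527 0.1965 0.085 ]
[0.61598549 0.23034492 0.09      ]
[3.03521852e-01 1.05841940e-03 1.09562428e+00]
```

View pics/topc.png

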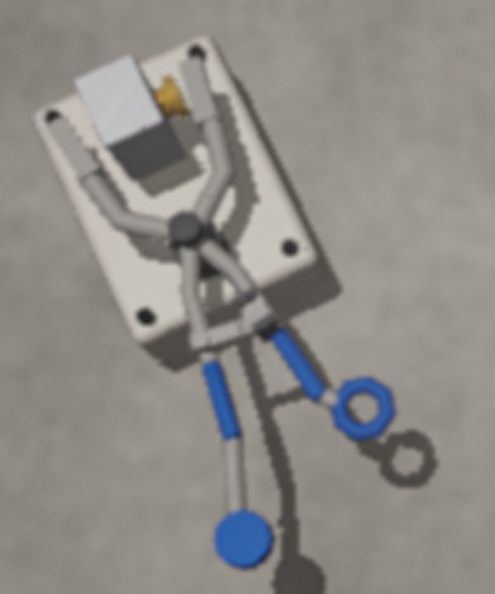

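The crop shows the blue clamp open with its bush proud, the pad on the +y handle, and clear space around the sleeves. The two cameras agree to about 2 mm. Next I compute the grasp shift.

```bash
cat >> h.py <<'E'
from scipy.spatial.transform import Rotation as Ro
def tool():
    o=status.get_obs(); return o["ee_pos"],Ro.from_euler("xyz",o["tcp_rot"],degrees=True).as_matrix()
def shift(target,yaw=None):
    p,R=tool(); print("axes\n",R.T.round(3),"shift mm",(R.T@(np.array(target)-p)*1000).round(1))
    if yaw is not None:
        # turn about tool x (down) so tool y lies along world heading yaw (mod 180)
        h=np.degrees(np.arctan2(R[1,1],R[0,1])); print("turn",((-(yaw-h)+90)%180)-90)
E
python3 - <<'E'
from h import *
t=camera("top");s=camera("side")
T=blobs(t,(120,130,280,320));S=blobs(s,(130,240,360,360))
A,e1=tri(t,T[1][1],s,S[1][1]);P,e2=tri(t,T[3][1],s,S[2][1])
print(A,e1,P,e2)
A=onz(t,T[1][1],.087);B=onz(t,T[0][1],.087)
g=(A+B)/2;v=A-B;yaw=np.degrees(np.arctan2(v[1],v[0]));print(g,yaw)
shift([g[0],g[1],.2],yaw)
E
```

```text
[0.52593887 0.21154968 0.0852632 ] 0.0008184470747787053 [0.45265728 0.19808234 0.08636225] 0.001407876928723337
[0.53541931 0.19176857 0.087     ] 115.80750505370385
axes
 [[-0.     0.    -1.   ]
 [ 0.43  -0.903 -0.   ]
 [-0.903 -0.43   0.   ]] shift mm [  31.3 -492.6 -565.8]
turn -0.3228652063378661
```

```bash
python3 -m jog '0 -40 -46 0;0 -82 -94 0;0 -123 -141 0;0 -164 -188 0;0 -205 -235 0;0 -246 -282 0;0 -287 -329 0;0 -328 -376 0' 1 80; python3 -m jog '5 -41 -47 0;15 -82 -94 0;25 -123 -141 0;31 -164 -189 0;31 -165 -190 0;31 -165 -190 0;31 -165 -190 0;31 -165 -190 0'; python3 -c "
from h import *
print(status.get_obs()['q'],status.get_obs()['wrist_force'])
shift([.5354,.1918,.064],115.8)"
```

```text
time: 1.3
ee_pos: [0.4352, -0.037, 0.2315]
tcp_rot: [144.8, 89.9, -9.7]
wrist_force: [0.9, -0.1, 0.2]
opening: 0.0853
time: 2.3
ee_pos: [0.5352, 0.1906, 0.201]
tcp_rot: [172.4, 89.9, 17.8]
wrist_force: [-0.1, 0.1, -0.5]
opening: 0.0853
[ 1.95987462e+01  6.87934651e+00  8.77850741e+00  9.18354110e+01
 -2.02856704e-03  1.74199049e+02] [-0.06880169  0.14408576 -0.45829498]
axes
 [[ 0.001  0.    -1.   ]
 [ 0.429 -0.903  0.   ]
 [-0.903 -0.429 -0.001]] shift mm [137.   -1.1  -0.6]
turn -0.40030872752322466
```

```bash
python3 -m jog '30 -1 0 0;60 -1 -1 0;80 -1 -1 0;95 -1 -1 0;110 -1 -1 0;122 -1 -1 0;132 -1 -1 0;137 -1 -1 0'
python3 - <<'E'
from h import *
print(status.get_obs()["wrist_force"])
t=camera("top");s=camera("side")
save("s1",s,(140,200,360,365),3);save("t1",t,(130,130,280,310),3)
E
```

```text
time: 3.3
ee_pos: [0.5356, 0.1929, 0.0627]
tcp_rot: [-5.6, 90.0, -160.1]
wrist_force: [0.3, 0.4, 0.2]
opening: 0.0854
[0.33177084 0.3708664  0.1970075 ]
```

View pics/s1.png

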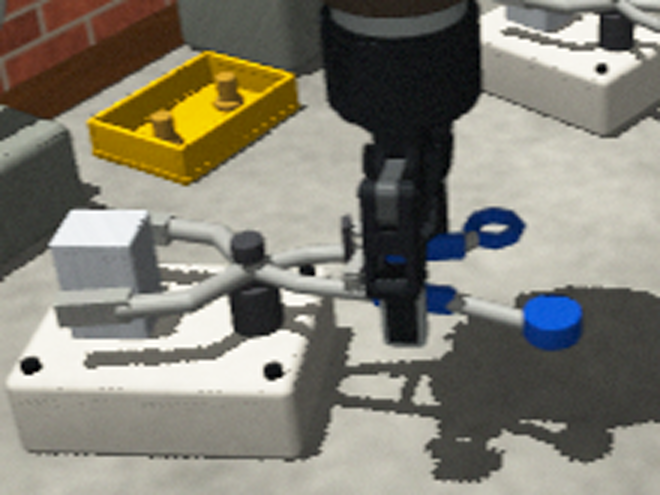

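The fingers straddle both sleeves, the near finger at about (405,290) in the crop, with no contact. Closing.

```bash
python3 -m jog '0 0 0 0;0 0 0 0;0 0 0 0;0 0 0 0;0 0 0 0;0 0 0 0;0 0 0 0;0 0 0 0' 0 60;  python3 -m jog '0 0 0 0;0 0 0 0;0 0 0 0;0 0 0 0;0 0 0 0;0 0 0 0;0 0 0 0;0 0 0 0'
```

```text
time: 4.4
ee_pos: [0.5363, 0.191, 0.0648]
tcp_rot: [93.9, 89.8, -60.7]
wrist_force: [-1.8, -12.3, 8.9]
opening: 0.0176
time: 5.4
ee_pos: [0.5363, 0.191, 0.0648]
tcp_rot: [94.6, 89.8, -60.0]
wrist_force: [-1.6, -12.6, 9.7]
opening: 0.0178
```

Run:
```python
from h import *
s=camera("side");t=camera("top")
a=s["color"][200:365,140:360,::-1];b=t["color"][150:315,130:280,::-1]
cv2.imwrite("pics/b2.png",cv2.resize(np.hstack([a,b]),None,fx=2.1,fy=2.1,interpolation=2))
```

```text
(no output)
```

View pics/b2.png

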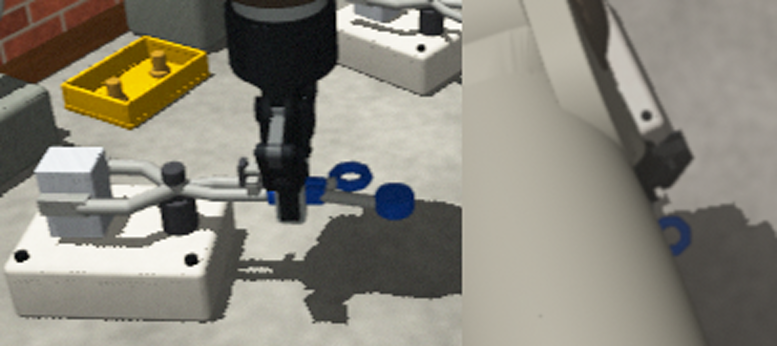

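The side view shows the handles squeezed together with the jaws closed on the block. The tool is pushing down on the handles with about 10 N, which could part the teeth. I will back off until the wrist force is near zero, then release.

```bash
python3 -m jog '-1 0.5 0 0;-2 1 0 0;-2 1 0 0;-2 1 0 0;-2 1 0 0;-2 1 0 0;-2 1 0 0;-2 1 0 0'
```

```text
time: 6.5
ee_pos: [0.5363, 0.1909, 0.0649]
tcp_rot: [62.5, 89.9, -92.0]
wrist_force: [1.6, -6.3, -3.4]
opening: 0.0178
```

```bash
python3 -m jog '0.5 0.5 0 0;0.5 1 0 0;0.5 1 0 0;0.5 1 0 0;0.5 1 0 0;0.5 1 0 0;0.5 1 0 0;0.5 1 0 0' 0 100; python3 -m jog '0 0 0 0;0 0 0 0;0 0 0 0;0 0 0 0;0 0 0 0;0 0 0 0;0 0 0 0;0 0 0 0' 1
python3 - <<'E'
from h import *
print(status.get_obs()["wrist_force"])
s=camera("side")
for o in blobs(s,(130,240,360,360)): print(o[:2])
save("s3",s,(140,200,360,365),3)
E
```

```text
time: 7.5
ee_pos: [0.5364, 0.1902, 0.0651]
tcp_rot: [56.4, 89.9, -98.1]
wrist_force: [-1.8, -6.1, 2.5]
opening: 0.0122
time: 8.5
ee_pos: [0.5366, 0.1912, 0.0648]
tcp_rot: [80.8, 90.0, -73.7]
wrist_force: [-0.1, 0.2, -0.1]
opening: 0.0857
[-0.14415749  0.17969451 -0.09311301]
([296, 274, 20, 14, 169], array([306.4, 280.7]))
([281, 282, 15, 18, 216], array([287.5, 290. ]))
([317, 291, 20, 18, 289], array([326.5, 299.6]))
```

View pics/s3.png

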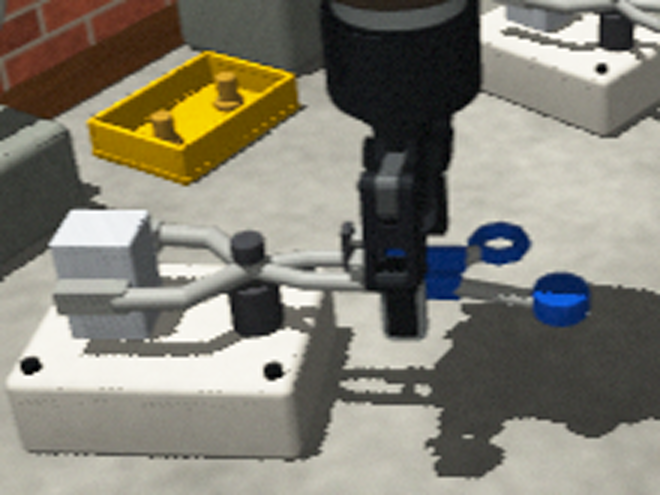

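The fingers are off the handles and the clamp stays shut by itself: the pad is at (326,300) in the full image instead of the open position (324,307). Next I raise the arm and locate the latched pad.

```bash
python3 -m jog '-8 0 0 0;-25 0 0 0;-45 0 0 0;-65 0 0 0;-80 0 0 0;-85 0 0 0;-85 0 0 0;-85 0 0 0'
python3 - <<'E'
from h import *
s=camera("side");t=camera("top")
for o in blobs(s,(130,240,360,360)): print(o[:2],onz(s,o[1],.0865).round(4))
for o in blobs(t,(130,200,280,315)): print("top",o[:2],onz(t,o[1],.093).round(4))
a=s["color"][230:340,140:360,::-1];b=t["color"][130:315,130:280,::-1]
cv2.imwrite("pics/s4.png",cv2.resize(a,None,fx=3.5,fy=3.5,interpolation=2))
E
```

```text
time: 9.55
ee_pos: [0.5363, 0.191, 0.149]
tcp_rot: [-5.8, 89.9, -160.3]
wrist_force: [0.1, 0.4, -0.1]
opening: 0.0852
([296, 274, 20, 14, 171], array([306.3, 280.7])) [0.5085 0.1512 0.0865]
([266, 282, 30, 18, 466], array([280.4, 290.2])) [0.5315 0.1928 0.0865]
([317, 291, 20, 18, 288], array([326.6, 299.6])) [0.456  0.1805 0.0865]
top ([210, 233, 12, 21, 63], array([215.4, 242.8])) [0.5383 0.1787 0.093 ]
top ([225, 251, 17, 18, 145], array([233. , 259.5])) [0.5089 0.1482 0.093 ]
```

View pics/s4.png

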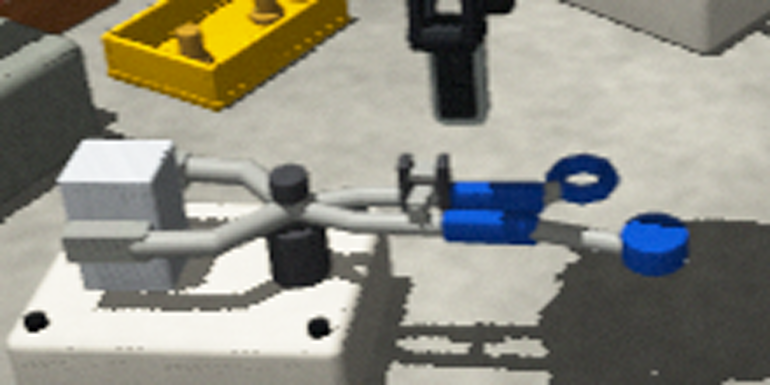

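The ratchet holds: jaws shut, and the pad at (655,245) in the crop, which is (326.6,299.6) in the full image. Pad is at about (0.4565,0.1795), matching a 0.12 rad rotation about the pivot. Next I shut the fingers and go over it.

```bash
python3 -c "
from h import *
shift([.4565,.1795,.112])"
```

```text
axes
 [[-0.001 -0.    -1.   ]
 [ 0.43  -0.903 -0.   ]
 [-0.903 -0.43   0.001]] shift mm [ 37.1 -23.9  77. ]
```

```bash
python3 -m jog '0 -8 25 0;0 -16 50 0;0 -24 77 0;0 -24 77 0;0 -24 77 0;12 -24 77 0;25 -24 77 0;37 -24 77 0' 0 60
python3 - <<'E'
from h import *
print(status.get_obs()["wrist_force"])
s=camera("side")
save("s5",s,(240,200,400,340),4.0)
for o in blobs(s,(130,240,360,360)): print(o[:2])
E
```

```text
time: 10.65
ee_pos: [0.4566, 0.1796, 0.1111]
tcp_rot: [-3.4, 89.9, -158.0]
wrist_force: [-0.5, 0.5, -0.5]
opening: -0.0001
[-0.45672885  0.49711062 -0.50302453]
([296, 274, 21, 14, 187], array([306.3, 280.4]))
([266, 282, 29, 18, 463], array([280.4, 290.2]))
([317, 291, 19, 18, 276], array([326.3, 299.4]))
```

View pics/s5.png

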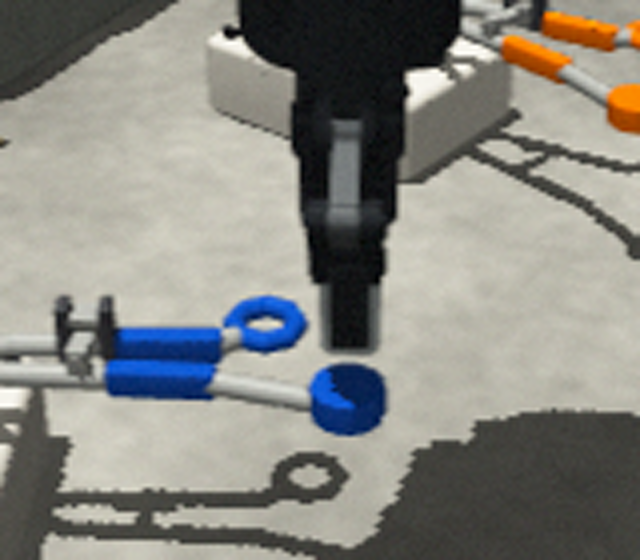

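The finger tip is at (350,345) in the crop, centred above the pad at (348,395). Pressing about 6 mm past contact.

```bash
python3 -m jog '10 0 0 0;15 0 0 0;18 0 0 0;20 0 0 0;21 0 0 0;22 0 0 0;23 0 0 0;24 0 0 0'; python3 -c "
from h import *
s=camera('side')
print(status.get_obs()['wrist_force'])
for o in blobs(s,(130,240,360,360)): print(o[:2])"
```

```text
time: 11.7
ee_pos: [0.4573, 0.18, 0.0899]
tcp_rot: [178.9, 89.9, 24.4]
wrist_force: [-1.4, -1.3, 5.3]
opening: 0.0001
[-0.5916711  -1.35960231  6.11240152]
([268, 269, 47, 19, 404], array([291.3, 279.1]))
([264, 294, 28, 12, 243], array([277.1, 299.7]))
([314, 300, 19, 18, 291], array([323.4, 308.5]))
```

Released: the blobs are back at the open positions, and the finger still rests on the pad edge at 6 N. Lifting straight up.

```bash
python3 -m jog '-3 0 0 0;-8 0 0 0;-20 0 0 0;-40 0 0 0;-65 0 0 0;-90 0 0 0;-110 0 0 0;-120 0 0 0';  python3 -m jog '0 40 30 0;0 80 60 0;0 120 90 0;0 160 120 0;0 200 150 0;0 240 180 0;0 240 180 0;0 240 180 0'
python3 - <<'E'
from h import *
print(status.get_obs()["wrist_force"])
t=camera("top");s=camera("side")
for c,b in((t,(120,130,280,320)),(s,(130,240,360,360))):
    for o in blobs(c,b): print(o[:2])
a=s["color"][240:360,130:350,::-1];b=t["color"][130:310,130:460,::-1]
a=cv2.resize(a,(330,180),interpolation=2)
cv2.imwrite("pics/end.png",cv2.resize(np.vstack([a,b]),None,fx=1.65,fy=1.65,interpolation=2))
E
```

```text
time: 12.75
ee_pos: [0.4571, 0.1798, 0.2103]
tcp_rot: [176.6, 89.9, 22.1]
wrist_force: [0.6, -1.1, -0.6]
opening: 0.0002
time: 13.75
ee_pos: [0.3975, -0.1142, 0.2087]
tcp_rot: [-77.5, 90.0, 128.0]
wrist_force: [0.6, 1.5, -0.6]
opening: -0.0003
[ 0.64163114  1.53396165 -0.60902162]
([212, 230, 16, 21, 119], array([219.9, 239.8]))
([192, 240, 10, 23, 113], array([196.6, 250.9]))
([231, 245, 18, 18, 176], array([239.6, 253.7]))
([195, 285, 17, 17, 225], array([203.3, 293. ]))
([268, 269, 47, 19, 405], array([291.2, 279.1]))
([264, 293, 28, 12, 246], array([277.1, 298.2]))
([314, 298, 20, 19, 304], array([323.6, 306.8]))
```

View pics/end.png

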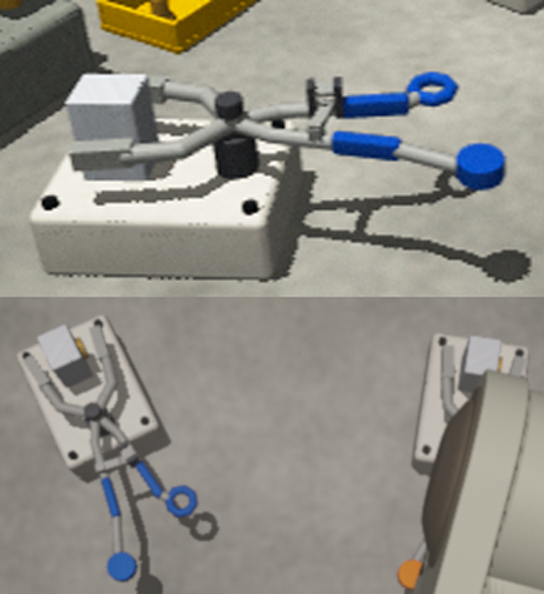

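The clamp is fully open and the bush is visibly lower. I will put a number on how far it stands out.

Run:
```python
from h import *
t0=dict(camera("top"));t1=dict(t0);t0["color"]=cv2.imread("pics/top0.png")[:,:,::-1].copy()
for c,b in((t0,(165,145,200,180)),(t1,(165,145,200,180)),(t0,(420,155,445,190))):
    for o in blobs(c,b,(12,110,60),(32,255,255),4): print(o[:2],[np.round(x,1) for x in o[2]])
    print()
a=[cv2.resize(c["color"][y:y+50,x:x+60,::-1],None,fx=4.4,fy=4.4,interpolation=2) for c,x,y in((t0,150,140),(t1,150,140),(t0,395,145))]
cv2.imwrite("pics/bush.png",np.hstack(a))
```

```text
([177, 154, 9, 11, 56], array([180.9, 159.4])) [array([180.7, 159.4]), array([10.3,  6.3]), np.float64(63.4)]

([176, 156, 7, 11, 28], array([178.9, 160.7])) [array([179.1, 160.7]), array([11.2,  2.2]), np.float64(63.4)]

([433, 167, 1, 5, 5], array([433., 169.])) [array([433., 169.]), array([4., 0.]), np.float64(-90.0)]
```

View pics/bush.png

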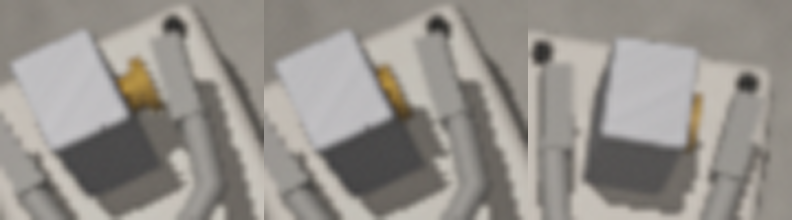

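Brass standing out fell from 6.3 to 2.2 px. At about 1.95 mm/px that is 8 mm, so the bush is home, with the flange against the block as on the orange clamp.

```bash
python3 -c "
from workcell import bot
print(bot.job_done())"
```

```text
the job is handed in; nothing more can be done
None
```

The job is done and handed in at about 14 s on the robot clock; no verdict is reported.

- **Squeeze:** I gripped the blue handles at 60 N and then 100 N. The ratchet caught, and the clamp stayed shut with the fingers off it.
- **Release:** I pressed the thumb pad straight down with the shut fingers at about 6 N. The handles sprang open and I lifted clear.

**Last checks:**
- **Clamp open:** the handle, loop and pad image positions are within about 0.1 px of where they started.
- **Bush home:** the bush moved in about 8 mm (4.1 px at roughly 1.95 mm per px), with its flange against the block.
- **Forces:** the largest wrist force I read was about 16 N.
- **Orange clamp:** I did not touch it. The arm partly hid it in the last picture, so I did not measure it again.

One reading disagreed: at full squeeze the gripper showed an opening of 12–18 mm, where the handles should be 28 mm across. I put this down to finger flex, and the pictures showed the clamp latched correctly.

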